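Line up the jar sizes on the display board

TASK

Line up the four jars on the board in order of size: the smallest on the gold disc, the second smallest on the white disc beside it, the second largest on the other white disc, and the largest on the burgundy disc, each standing upright and centred on its own disc. Keep the jars from tipping over, leave the tape roll and the steel weight where they are, and let go of everything at the end.

Things in the scene. Friction and masses are not known exactly. Their poses are not given: they have to be found in the camera images.
- jar_small: The smallest of four round closed jars standing upright and loose: gold body, burgundy lid with a gold dot on top; straight-sided cylinder 34 mm in diameter, 30 mm high, about 60 g (varies by 30 percent). Origin at the centre of its underside, z up along its axis.
- jar_medium: The second smallest of four round closed jars standing upright and loose: gold body, burgundy lid with a gold dot on top; straight-sided cylinder 42 mm in diameter, 44 mm high, about 100 g (varies by 30 percent). Origin at the centre of its underside, z up along its axis.
- jar_large: The second largest of four round closed jars standing upright and loose: gold body, burgundy lid with a gold dot on top; straight-sided cylinder 50 mm in diameter, 58 mm high, about 160 g (varies by 30 percent). Origin at the centre of its underside, z up along its axis.
- jar_giant: The largest of four round closed jars standing upright and loose: gold body, burgundy lid with a gold dot on top; straight-sided cylinder 58 mm in diameter, 72 mm high, about 240 g (varies by 30 percent). Origin at the centre of its underside, z up along its axis.
- mark_gold: Gold disc: small end of the row. Flat printed 60 mm disc fixed on a grey-green board (360 x 90 mm, 8 mm thick, place and yaw vary). Four discs stand in a straight row along it, 82 mm between centres: gold and burgundy at the ends (either way round), two white between. Origin: disc centre on the board's top face (8 mm above the table), z up, y along the row.
- mark_white_a: One of the two white discs in the middle of the row (a; the two are alike, and either may be the one nearer the gold disc). Flat printed, 60 mm across, 82 mm from its neighbours in the row, fixed. Origin at its centre on the board's top face (8 mm above the table), z up, y along the row.
- mark_white_b: One of the two white discs in the middle of the row (b; the two are alike, and either may be the one nearer the gold disc). Flat printed, 60 mm across, 82 mm from its neighbours in the row, fixed. Origin at its centre on the board's top face (8 mm above the table), z up, y along the row.
- mark_red: Burgundy disc at the large end of the row, opposite the gold one; otherwise like it: flat, 60 mm across, fixed, at the far end, 246 mm from the gold disc. Origin at its centre on the board's top face (8 mm above the table), z up, y along the row.
- tape_roll: Bystander, not to be disturbed: loose cardboard-brown roll of tape lying flat beside the work, 90 mm across, 25 mm high. Origin at the centre of its underside, z up.
- check_weight: Bystander, not to be disturbed: loose steel check weight with a small knob on top, 44 mm across, 56 mm high, 500 g. Origin at the centre of its underside, z up.

How it is judged:
At the end, for the whole second after the job is handed in: Jars stand in order of size from the gold disc (smallest) over the near and far white discs to the burgundy disc (largest), each centred within 12 mm on its disc, standing on the board (within 4 mm), upright within 0.1 rad, released and at rest (horizontal distance between jar_small and mark_gold below 0.012 m and horizontal distance between jar_giant and mark_red below 0.012 m and ((horizontal distance between mark_gold and mark_white_a below 0.12 m and horizontal distance between jar_medium and mark_white_a below 0.012 m and horizontal distance between jar_large and mark_white_b below 0.012 m) or (horizontal distance between mark_gold and mark_white_b below 0.12 m and horizontal distance between jar_medium and mark_white_b below 0.012 m and horizontal distance between jar_large and mark_white_a below 0.012 m)) and z of jar_small in the frame of mark_gold between -0.003 and 0.004 m and angle between each of jar_small, jar_medium, jar_large, jar_giant's own z axis and vertical below 0.1 rad and linear speed of each of jar_small, jar_medium, jar_large, jar_giant below 0.02 m/s and angular speed of each of jar_small, jar_medium, jar_large, jar_giant below 0.2 rad/s and z of jar_medium in the frame of mark_gold between -0.003 and 0.004 m and z of jar_large in the frame of mark_gold between -0.003 and 0.004 m and z of jar_giant in the frame of mark_gold between -0.003 and 0.004 m); the robot touches nothing.
It fails at once if a jar is tipped over (more than 0.6 rad) (angle between any of jar_small, jar_medium, jar_large, jar_giant's own z axis and vertical above 0.6 rad).
It fails at once if the tape roll or the check weight is moved more than 20 mm (distance of any of tape_roll, check_weight from where it was at the start of the episode above 0.02 m).
It also fails if it takes over 106 s, if anything falls off the work surface, if the arm or the gripper's body presses on something with over 40 N, if the wrist force passes 120 N, or if a joint passes its speed limit or range.

ROBOT

A 7-joint arm with a two-finger parallel gripper is mounted at the origin on the work surface. World frame = base frame: x ahead of the robot, y to its left, z up, the work surface at z = 0. Lengths are in m, angles in rad, forces in N, time in s.
With the tool pointing down it reaches from about 0.4 to 0.85 m from the base axis. Payload 4.4 kg.
Tool frame: the origin (TCP) lies midway between the tips of the shut fingers; the grasp point (between the pads) lies 19 mm behind it; z points along the fingers, y is the line along which they close (so a half turn about z gives the same grasp; the last joint's range is limited). The gripper opens to 94 mm and grips with 3 to 60 N. Pads are 16 mm wide; open, the fingers measure 119 mm over their backs; the gripper's body (75 mm by 177 mm) begins 78 mm behind the grasp point.
Start: joints at [-1.279, 0.628, 0.038, 1.517, -0.027, 0.996, -0.02], TCP at [0.228, 0.609, 0.205] pointing down, gripper open.
Joint ranges: [-3.06, 3.06], [-0.37, 2.12], [-1.25, 1.32], [0.18, 2.47], [-1.1, 4.24], [0.23, 1.98], [-2.94, 2.94]. Speed limits (rad/s): [2.57, 2.57, 3.14, 3.14, 3.14, 3.14, 3.14].

INTERFACE

Orientations are given as a unit quaternion [w, x, y, z].
In Python, from rig import * gives the robot as it stands.
- The arm moves only by the tool jog_arm, never from a script. Its argument "rows" is one flat list of numbers, 4 for each row, row after row: the shift along the tool's x, y, z in units of 0.3 m (1.0 is 0.3 m), then the turn about the tool's z in units of pi/2 rad (1.0 is pi/2 rad). A call has 1 to 8 rows; each row is the pose to reach, as a shift and turn from the pose commanded when the call began, along the tool's axes at that moment; what a row does not reach only later rows make up. A row lasts 1/8 s, in which the tool goes at most 62.5 mm and 10.7 degrees, less where a joint would pass 70% of its speed; a pose out of reach is approached as far as the arm can. A call with a number of a shift or a turn outside -1 to 1 is refused whole. A call with a gripper value outside its range is refused whole. "claw" is the closure, from 0 (fully open) to 1 (shut), set as the call begins (left out, the last holds). The fingers move at their own pace and stop on an object; "squeeze" is the grip in N (left out, the last holds). Time passes only in rows, so rows that repeat a pose let the fingers close. It gives the time, the measured TCP pose, the force, the opening and the grip force at its end, in the units of the state.
- read_state(): the state, without advancing time (a new reading comes with each control period).
- snapshot(name): name is "scene" or "top" or "wrist"; returns a dict with "pixels" (384x512x3 uint8, red, green, blue), "intrinsics" (3x3 intrinsics, pixels), "dist" ([k1, k2, p1, p2, k3] as OpenCV has them; the pictures are not rectified), "extrinsics" (4x4, takes a point from camera to world coordinates). Camera axes: x right, y up, looking along -z (the intrinsics and any distortion apply to the point x, -y, -z); pixel columns grow to the right and rows downward; lengths in m; the calibration is good to about 2 mm. A picture is of the moment at which its call begins. There is no depth.
- close_job(): hands the job in; it is judged then, once.
The state is a dict: "time": time; "joint_positions": joint angles; "dq": joint speeds; "joint_efforts": joint torques, N m; "tool_pos": TCP position; "ee_rot": TCP orientation; "wrist_force": force on the tool from outside, world axes, zero at the start; "wrist_torque": the same for the moment, N m; "opening": opening from 0.0 (shut) to 1.0 (fully open); "gripper_force": force on a finger pad.
Only numpy, scipy, OpenCV 4.12 (cv2) and the standard library are available. Lean on these libraries where they do the work, as an engineer would, in place of code of your own. Each camera call takes 0.05 s, during which the arm holds its last target. There are 200 camera calls.

## Working session

There is one attempt and no reset: what is moved stays moved. The work goes in short steps, Python scripts to look and compute and a tool call to move; the robot and the scene stay as the last step left them, time stands still between calls to the robot, and variables do not carry over. Pictures are saved under pics/ and viewed, at most 14 in all, crops included, and the job is handed in when it is done.

Besides the shell and the picture viewer there is one more tool, called in YAML: its name, and indented under it one key for each argument. jog_arm: Moves the arm, as the interface text tells. Shifts and turns lie within -1 to 1; 1 stands for 0.3 m of shift or pi/2 rad of turn. Its arguments: {"type":"object","properties":{"rows":{"type":"array","items":{"type":"number"}},"claw":{"type":"number"},"squeeze":{"type":"number"}},"required":["rows"]}

```bash
mkdir -p pics; ls
python3 - <<'E'
from rig import *
import cv2
s=read_state(); print(s)
for n in ["top","scene"]:
    r=snapshot(n); cv2.imwrite(f"pics/{n}0.png",cv2.resize(r["pixels"][:,:,::-1],(800,600),interpolation=cv2.INTER_CUBIC)); print(n,r["intrinsics"],r["dist"],r["extrinsics"])
E
```

```text
pics
{'time': 0.0, 'joint_positions': array([-1.27876197,  0.62929761,  0.03848004,  1.51832818, -0.02698964,
        0.99630108, -0.02000506]), 'dq': array([ 3.33264980e-05,  5.45872328e-04,  8.07874360e-05,  1.13732657e-03,
        4.45086412e-04, -1.58244153e-03, -3.19762195e-04]), 'joint_efforts': array([ 2.54145116e-04, -5.49736404e+01,  1.14346303e+00, -1.86631161e+01,
       -5.23326325e-02,  2.35902378e-02,  1.60795666e-04]), 'tool_pos': array([0.22743091, 0.6082242 , 0.204599  ]), 'ee_rot': array([-1.36040710e-04,  1.77978495e-01,  9.84033958e-01, -8.97387002e-04]), 'wrist_force': array([-0.62909167, -0.7321824 ,  0.32809193]), 'wrist_torque': array([ 0.01317426,  0.01287559, -0.00466508]), 'gripper_force': 0.0, 'opening': 0.9988271982888773}
top [[465.05252797   0.         255.6500723 ]
 [  0.         465.05252797 187.1581272 ]
 [  0.           0.           1.        ]] [0.02959176 0.         0.         0.         0.        ] [[-0.02593856  0.98903661 -0.14537462  0.35336596]
 [-0.9995356  -0.02798607 -0.01205669 -0.00582218]
 [-0.01599297  0.14499437  0.98930322  1.45086993]
 [ 0.          0.          0.          1.        ]]
scene [[361.77474698   0.         256.71926545]
 [  0.         361.77474698 196.98114877]
 [  0.           0.           1.        ]] [-0.06601191  0.          0.          0.          0.        ] [[-0.85247931 -0.41780496  0.31419429  0.80894329]
 [ 0.52264671 -0.66861055  0.52896157  0.49452021]
 [-0.01092915  0.6151414   0.78834105  0.7682097 ]
 [ 0.          0.          0.          1.        ]]
```

View pics/top0.png

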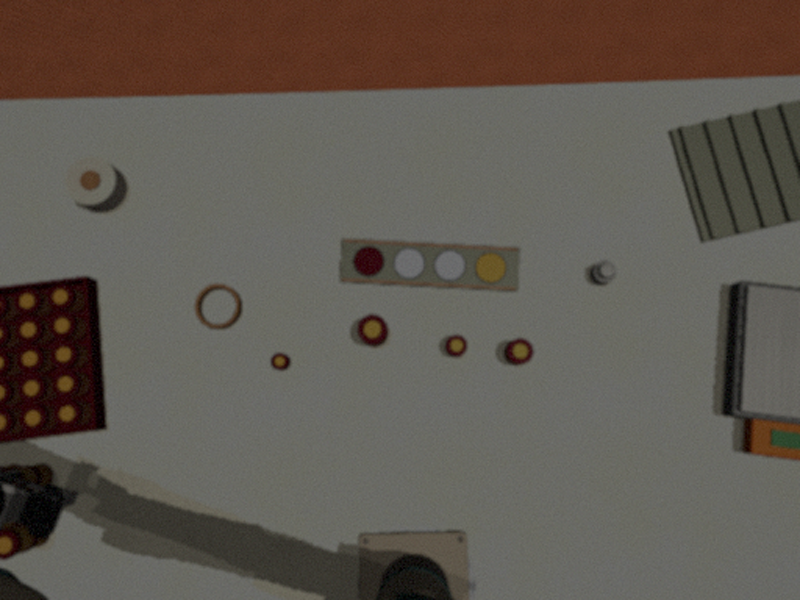

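View pics/scene0.png

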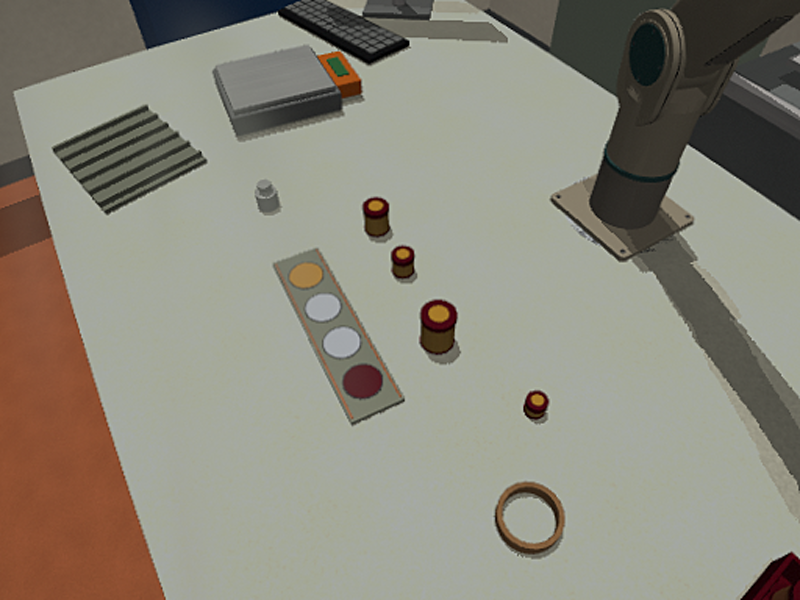

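The top view shows the discs at y≈264 (burgundy 369, white 409 and 450, gold 491). The jars are at: giant (372,329), small (280,361), medium (456,345), large (518,350). Next I'll locate them by colour blobs.

```bash
cat > h.py <<'E'
from rig import *
import cv2, numpy as np
def world(r,uv,z):
    p=cv2.undistortPoints(np.array([[uv]],float),r["intrinsics"],r["dist"])[0,0]
    E=r["extrinsics"]; d=E[:3,:3]@np.array([p[0],-p[1],-1]); o=E[:3,3]
    return (o+d*(z-o[2])/d[2])[:2]
def pix(r,P):
    E=r["extrinsics"]; c=E[:3,:3].T@(np.array(P)-E[:3,3]); c=c*[1,-1,-1]
    return cv2.projectPoints(c.reshape(1,1,3),np.zeros(3),np.zeros(3),r["intrinsics"],r["dist"])[0].ravel()
def blob(r,uv,rad,kind):
    h=cv2.cvtColor(r["pixels"],cv2.COLOR_RGB2HSV).astype(int)
    H,S,V=h[...,0],h[...,1],h[...,2]
    m={"gold":(H>12)&(H<32)&(S>120)&(V>110),"red":((H<8)|(H>165))&(S>130),"white":(S<40)&(V>135)}[kind]
    yy,xx=np.mgrid[:m.shape[0],:m.shape[1]]
    m&=(xx-uv[0])**2+(yy-uv[1])**2<rad**2
    return np.array([xx[m].mean(),yy[m].mean()]),m.sum()
HT=dict(small=.030,medium=.044,large=.058,giant=.072)
E
python3 - <<'E'
from h import *
T=dict(small=("gold",(280,361),(537,400)),medium=("gold",(456,345),(403,255)),large=("gold",(518,350),(376,206)),giant=("gold",(372,329),(438,314)),
 mred=("red",(369,261),(363,381)),mw1=("white",(409,263),(341,342)),mw2=("white",(450,265),(323,307)),mgold=("gold",(491,267),(306,275)))
for i,n in enumerate(["top","scene"]):
    r=snapshot(n)
    for k,v in T.items():
        uv=np.array(v[1+i])/1.5625
        try: b,c=blob(r,uv,13 if k[0]=='m' and k!='medium' else 9,v[0])
        except Exception: b,c=uv,0
        print(n,k,(b-uv).round(1),c,world(r,b if c>8 else uv,HT.get(k,.008)).round(4))
E
```

```text
top small [nan nan] 0 [0.4335 0.2482]
top medium [nan nan] 0 [ 0.4543 -0.0953]
top large [nan nan] 0 [ 0.4406 -0.2122]
top giant [-1.1 -1.6] 1 [0.4871 0.0651]
top mred [-0.6 -0.3] 238 [0.6322 0.0734]
top mw1 [nan nan] 0 [ 0.6249 -0.0091]
top mw2 [nan nan] 0 [ 0.6184 -0.0915]
top mgold [-7.2 -1.9] 1 [ 0.6119 -0.1738]
scene small [-0.1 -0.6] 48 [0.4342 0.2507]
scene medium [-0.5 -1.4] 43 [ 0.4546 -0.0949]
scene large [-0.8 -0.6] 51 [ 0.4406 -0.2151]
scene giant [ 0.1 -0.7] 115 [0.488  0.0663]
scene mred [ 0.1 -0.1] 356 [0.6311 0.0759]
scene mw1 [ 0.1 -0.2] 351 [ 0.6258 -0.0077]
scene mw2 [-0.5 -0.4] 301 [ 0.6191 -0.0899]
scene mgold [-0.4 -0.1] 253 [ 0.6125 -0.1708]h.py:16: RuntimeWarning: Mean of empty slice.
  return np.array([xx[m].mean(),yy[m].mean()]),m.sum()
  ret = ret.dtype.type(ret / rcount)
```

Both cameras agree to about 2 mm. I'll start with the small jar, moving over it and turning so the fingers close along world x.

jog_arm:
  rows: [-0.096,-0.079,0,0.077,-0.239,-0.198,0,0.193,-0.383,-0.316,0,0.309,-0.526,-0.435,0,0.425,-0.67,-0.554,0,0.54,-0.813,-0.672,0,0.656,-0.909,-0.751,0,0.733,-0.957,-0.791,0,0.772]
  claw: 0
  squeeze: 15

```text
time: 1.2
tool_pos: [0.4144, 0.2842, 0.2056]
ee_rot: [0.0, 0.709, 0.706, 0.0]
wrist_force: [-0.4, 0.3, -0.1]
opening: 0.996
gripper_force: 0.0
```

jog_arm:
  rows: [-0.04,0.02,0.05,0,-0.08,0.045,0.15,0,-0.115,0.065,0.25,0,-0.115,0.065,0.35,0,-0.115,0.065,0.4,0,-0.115,0.065,0.4,0]

```text
time: 1.95
tool_pos: [0.4322, 0.252, 0.0847]
ee_rot: [-0.0, 0.707, 0.708, -0.001]
wrist_force: [-0.1, 0.1, -0.3]
opening: 1.0
gripper_force: 0.0
```

Run:
```python
from h import *
r=snapshot("wrist"); s=read_state(); print(s["tool_pos"],r["extrinsics"][:3,3])
im=r["pixels"][:,:,::-1].copy()
print(pix(r,[.434,.2495,.03]))
cv2.imwrite("pics/w1.png",im)
```

```text
[0.43290681 0.25219607 0.08558815] [0.43178342 0.33036178 0.26495922]
[255.08436932 208.006249  ]
```

View pics/w1.png

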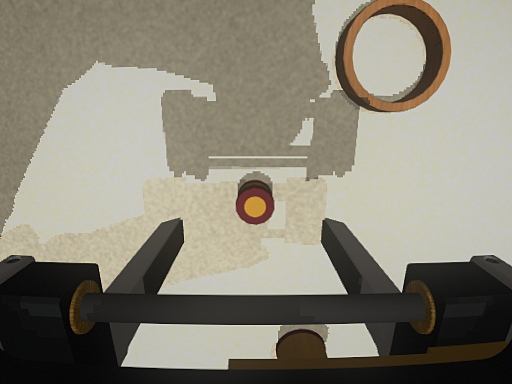

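The wrist view shows the dot at (255,207) against a prediction of (255,208), so the position is confirmed. Now I'll lower and grip.

jog_arm:
  rows: [-0.004,0.003,0.08,0,-0.008,0.003,0.16,0,-0.008,0.003,0.23,0,-0.008,0.003,0.26,0,-0.008,0.003,0.263,0,-0.008,0.003,0.263,0]

```text
time: 2.75
tool_pos: [0.4344, 0.2496, 0.0074]
ee_rot: [0.0, 0.707, 0.707, 0.001]
wrist_force: [-0.8, -0.2, -0.3]
opening: 1.0
gripper_force: 0.0
```

jog_arm:
  rows: [0,0,0,0,0,0,0,0,0,0,0,0,0,0,0,0,0,0,0,0,0,0,0,0,0,0,0,0,0,0,0,0]
  claw: 1
  squeeze: 15

```text
time: 3.75
tool_pos: [0.4338, 0.2491, 0.0065]
ee_rot: [-0.0, 0.707, 0.707, -0.0]
wrist_force: [-0.6, -0.4, -0.4]
opening: 0.36
gripper_force: 15.0
```

jog_arm:
  rows: [0,0,-0.1,0,0,0,-0.25,0,-0.04,0.017,-0.38,0,-0.14,0.059,-0.43,0,-0.29,0.123,-0.43,0,-0.45,0.19,-0.43,0,-0.61,0.258,-0.43,0,-0.75,0.317,-0.43,0]

```text
time: 4.75
tool_pos: [0.5294, 0.0222, 0.1356]
ee_rot: [0.0, 0.707, 0.707, -0.0]
wrist_force: [0.0, -0.8, -0.6]
opening: 0.358
gripper_force: 15.0
```

jog_arm:
  rows: [-0.14,0.059,0,0,-0.28,0.118,0,0,-0.42,0.177,0,0,-0.53,0.224,0,0,-0.61,0.258,0,0,-0.65,0.275,0,0,-0.655,0.277,0,0,-0.655,0.277,0,0]

```text
time: 5.75
tool_pos: [0.6118, -0.1708, 0.1354]
ee_rot: [-0.001, 0.707, 0.708, 0.0]
wrist_force: [0.1, 0.5, -0.5]
opening: 0.361
gripper_force: 15.0
```

jog_arm:
  rows: [-0.005,0.001,0.08,0,-0.005,0.001,0.2,0,-0.005,0.001,0.3,0,-0.005,0.001,0.37,0,-0.005,0.001,0.393,0,-0.005,0.001,0.4,0,-0.005,0.001,0.401,0,-0.005,0.001,0.401,0]

```text
time: 6.75
tool_pos: [0.6131, -0.174, 0.0161]
ee_rot: [0.001, 0.707, 0.707, 0.0]
wrist_force: [-0.4, -0.5, -0.8]
opening: 0.355
gripper_force: 15.0
```

jog_arm:
  rows: [0,0,0,0,0,0,0,0,0,0,0,0,0,0,0,0,0,0,0,0,0,0,0,0,0,0,0,0]
  claw: 0

```text
time: 7.62
tool_pos: [0.6124, -0.1738, 0.0152]
ee_rot: [-0.0, 0.707, 0.707, -0.0]
wrist_force: [-0.4, 0.1, 0.5]
opening: 0.999
gripper_force: 0.0
```

jog_arm:
  rows: [0,0,-0.08,0,0,0,-0.22,0,0,0,-0.35,0,0.05,-0.1,-0.4,0,0.12,-0.24,-0.4,0,0.19,-0.38,-0.4,0,0.24,-0.49,-0.4,0,0.262,-0.526,-0.4,0]

```text
time: 8.62
tool_pos: [0.4529, -0.0944, 0.1355]
ee_rot: [-0.001, 0.707, 0.707, -0.0]
wrist_force: [-0.2, -0.7, 1.8]
opening: 1.0
gripper_force: 0.0
```

jog_arm:
  rows: [0,0,0.06,0,0,0,0.16,0,0,0,0.27,0,0,0,0.36,0,0,0,0.41,0,0,0,0.417,0,0,0,0.417,0,0,0,0.417,0]

```text
time: 9.62
tool_pos: [0.4554, -0.0954, 0.011]
ee_rot: [0.001, 0.707, 0.707, 0.0]
wrist_force: [-0.0, 0.7, -0.3]
opening: 0.999
gripper_force: 0.0
```

jog_arm:
  rows: [0,0,0,0,0,0,0,0,0,0,0,0,0,0,0,0,0,0,0,0,0,0,0,0,0,0,0,0,0,0,0,0]
  claw: 1
  squeeze: 20

```text
time: 10.62
tool_pos: [0.4546, -0.0953, 0.0101]
ee_rot: [-0.0, 0.707, 0.707, -0.0]
wrist_force: [-0.3, 0.2, -0.4]
opening: 0.444
gripper_force: 20.0
```

jog_arm:
  rows: [0,0,-0.08,0,0,0,-0.2,0,0,0.05,-0.28,0,0.01,0.17,-0.28,0,0.015,0.32,-0.28,0,0.015,0.45,-0.28,0,0.015,0.53,-0.28,0,0.015,0.547,-0.28,0]

```text
time: 11.62
tool_pos: [0.6195, -0.0904, 0.0936]
ee_rot: [-0.0, 0.707, 0.708, -0.0]
wrist_force: [-0.6, -0.5, -1.1]
opening: 0.443
gripper_force: 20.0
```

jog_arm:
  rows: [0,0,0.03,0,0,0,0.1,0,0,0,0.18,0,0,0,0.23,0,0,0,0.247,0,0,0,0.251,0,0,0,0.251,0,0,0,0.251,0]

```text
time: 12.62
tool_pos: [0.6192, -0.0908, 0.0195]
ee_rot: [0.0, 0.707, 0.707, 0.0]
wrist_force: [0.3, -0.1, -0.8]
opening: 0.443
gripper_force: 20.0
```

jog_arm:
  rows: [0,0,0,0,0,0,0,0,0,0,0,0,0,0,0,0,0,0,0,0,0,0,0,0,0,0,0,0]
  claw: 0

```text
time: 13.5
tool_pos: [0.6187, -0.0907, 0.0188]
ee_rot: [-0.0, 0.707, 0.707, 0.0]
wrist_force: [-0.9, 0.3, -0.0]
opening: 1.003
gripper_force: 0.0
```

jog_arm:
  rows: [0,0,-0.08,0,0,0,-0.22,0,0,0,-0.35,0,-0.07,-0.1,-0.4,0,-0.18,-0.26,-0.4,0,-0.29,-0.42,-0.4,0,-0.38,-0.55,-0.4,0,-0.41,-0.595,-0.4,0]

```text
time: 14.5
tool_pos: [0.4377, -0.2155, 0.1392]
ee_rot: [-0.0, 0.708, 0.706, -0.0]
wrist_force: [0.8, -0.1, -0.6]
opening: 0.997
gripper_force: 0.0
```

jog_arm:
  rows: [0,0,0.06,0,0,0,0.16,0,0,0,0.27,0,0,0,0.36,0,0,0,0.41,0,0,0,0.417,0,0,0,0.417,0,0,0,0.417,0]

```text
time: 15.5
tool_pos: [0.441, -0.214, 0.0146]
ee_rot: [0.001, 0.707, 0.707, 0.0]
wrist_force: [-0.6, -0.1, -0.2]
opening: 1.003
gripper_force: 0.0
```

jog_arm:
  rows: [0,0,0,0,0,0,0,0,0,0,0,0,0,0,0,0,0,0,0,0,0,0,0,0,0,0,0,0,0,0,0,0]
  claw: 1
  squeeze: 25

```text
time: 16.5
tool_pos: [0.4402, -0.2137, 0.0137]
ee_rot: [-0.0, 0.707, 0.707, -0.0]
wrist_force: [-0.2, -0.6, 0.5]
opening: 0.527
gripper_force: 25.0
```

jog_arm:
  rows: [0,0,-0.1,0,0,0,-0.25,0,0.03,0.03,-0.32,0,0.14,0.126,-0.32,0,0.28,0.253,-0.32,0,0.42,0.379,-0.32,0,0.54,0.487,-0.32,0,0.62,0.559,-0.32,0]

```text
time: 17.5
tool_pos: [0.6088, -0.0246, 0.1091]
ee_rot: [-0.001, 0.706, 0.708, 0.0]
wrist_force: [0.3, -1.2, -1.7]
opening: 0.529
gripper_force: 25.0
```

jog_arm:
  rows: [0.05,0.045,0,0,0.064,0.058,0.06,0,0.064,0.058,0.16,0,0.064,0.058,0.24,0,0.064,0.058,0.28,0,0.064,0.058,0.291,0,0.064,0.058,0.291,0,0.064,0.058,0.291,0]

```text
time: 18.5
tool_pos: [0.6261, -0.0086, 0.023]
ee_rot: [0.001, 0.707, 0.707, 0.001]
wrist_force: [0.1, -0.8, -3.2]
opening: 0.531
gripper_force: 25.0
```

jog_arm:
  rows: [0,0,0,0,0,0,0,0,0,0,0,0,0,0,0,0,0,0,0,0,0,0,0,0,0,0,0,0]
  claw: 0

```text
time: 19.38
tool_pos: [0.6253, -0.0085, 0.0224]
ee_rot: [-0.0, 0.707, 0.707, -0.0]
wrist_force: [-0.1, -0.4, -0.0]
opening: 0.998
gripper_force: 0.0
```

jog_arm:
  rows: [0,0,-0.08,0,0,0,-0.22,0,0,0,-0.35,0,0.05,-0.09,-0.4,0,0.11,-0.2,-0.4,0,0.18,-0.33,-0.4,0,0.23,-0.43,-0.4,0,0.247,-0.46,-0.4,0]

```text
time: 20.38
tool_pos: [0.4857, 0.0666, 0.1426]
ee_rot: [-0.001, 0.706, 0.708, -0.0]
wrist_force: [1.0, 0.1, -1.4]
opening: 1.001
gripper_force: 0.0
```

jog_arm:
  rows: [0,0,0.04,0,0,0,0.13,0,0,0,0.24,0,0,0,0.34,0,0,0,0.39,0,0,0,0.4,0,0,0,0.4,0,0,0,0.4,0]

```text
time: 21.38
tool_pos: [0.4881, 0.0656, 0.0233]
ee_rot: [0.001, 0.707, 0.707, 0.001]
wrist_force: [-0.4, -0.2, -0.5]
opening: 0.998
gripper_force: 0.0
```

jog_arm:
  rows: [0,0,0,0,0,0,0,0,0,0,0,0,0,0,0,0,0,0,0,0,0,0,0,0,0,0,0,0,0,0,0,0]
  claw: 1
  squeeze: 30

```text
time: 22.38
tool_pos: [0.4875, 0.0656, 0.0225]
ee_rot: [0.0, 0.707, 0.707, 0.0]
wrist_force: [0.3, 0.0, 2.6]
opening: 0.609
gripper_force: 30.0
```

jog_arm:
  rows: [0,0,-0.08,0,0,0,-0.18,0,0,0.05,-0.2,0,0.01,0.16,-0.2,0,0.02,0.29,-0.2,0,0.03,0.4,-0.2,0,0.03,0.465,-0.2,0,0.03,0.481,-0.2,0]

```text
time: 23.38
tool_pos: [0.6315, 0.0744, 0.0814]
ee_rot: [-0.0, 0.707, 0.707, -0.001]
wrist_force: [-0.0, -0.8, -2.6]
opening: 0.613
gripper_force: 30.0
```

jog_arm:
  rows: [0,0,0.02,0,0,0,0.07,0,0,0,0.12,0,0,0,0.155,0,0,0,0.168,0,0,0,0.171,0,0,0,0.171,0,0,0,0.171,0]

```text
time: 24.38
tool_pos: [0.632, 0.0746, 0.0316]
ee_rot: [0.0, 0.707, 0.707, 0.0]
wrist_force: [0.5, 0.3, -2.9]
opening: 0.615
gripper_force: 30.0
```

jog_arm:
  rows: [0,0,0,0,0,0,0,0,0,0,0,0,0,0,0,0,0,0,0,0,0,0,0,0,0,0,0,0]
  claw: 0

```text
time: 25.25
tool_pos: [0.6316, 0.0746, 0.0312]
ee_rot: [-0.0, 0.707, 0.707, -0.0]
wrist_force: [-0.5, -0.4, 0.2]
opening: 1.0
gripper_force: 0.0
```

jog_arm:
  rows: [0,0,-0.08,0,0,0,-0.22,0,0,0,-0.35,0,0,-0.09,-0.4,0,0,-0.2,-0.4,0,0,-0.33,-0.4,0,0,-0.43,-0.4,0,0,-0.46,-0.4,0]

```text
time: 26.25
tool_pos: [0.4921, 0.0747, 0.1514]
ee_rot: [-0.0, 0.707, 0.707, -0.0]
wrist_force: [0.9, -0.1, -0.5]
opening: 1.0
gripper_force: 0.0
```

Run:
```python
from h import *
J=dict(small=(.6122,-.1723),medium=(.6188,-.0907),large=(.6254,-.0084),giant=(.6317,.0747))
for n in ["scene","top"]:
    r=snapshot(n); big=cv2.resize(r["pixels"][:,:,::-1],None,fx=4,fy=4,interpolation=cv2.INTER_CUBIC)
    c=(pix(r,[.622,-.05,.03])*4).astype(int); x0,y0=np.maximum(c-[400,300],0)
    cv2.imwrite(f"pics/end_{n}.png",big[y0:y0+600,x0:x0+800])
    for k,p in J.items():
        uv=pix(r,[*p,.008+HT[k]])
        try:
            b,m=blob(r,uv,8,"gold"); print(n,k,m,(world(r,b,.008+HT[k])-p).round(4))
        except Exception as e: print(n,k,"none")
```

```text
scene small 33 [-0.0007  0.0019]
scene medium 68 [ 0.0001 -0.0046]
scene large 90 [ 0.0011 -0.0011]
scene giant 140 [0.0004 0.0007]
top small 15 [-0.0044 -0.0042]
top medium 16 [ 0.0003 -0.0005]
top large 30 [ 0.0006 -0.0021]
top giant 35 [0.0025 0.0003]
```

View pics/end_scene.png

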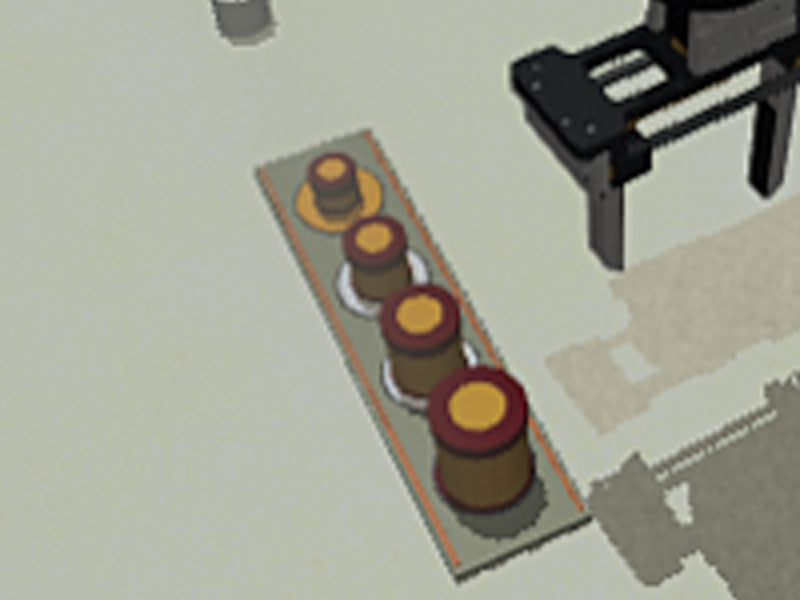

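View pics/end_top.png

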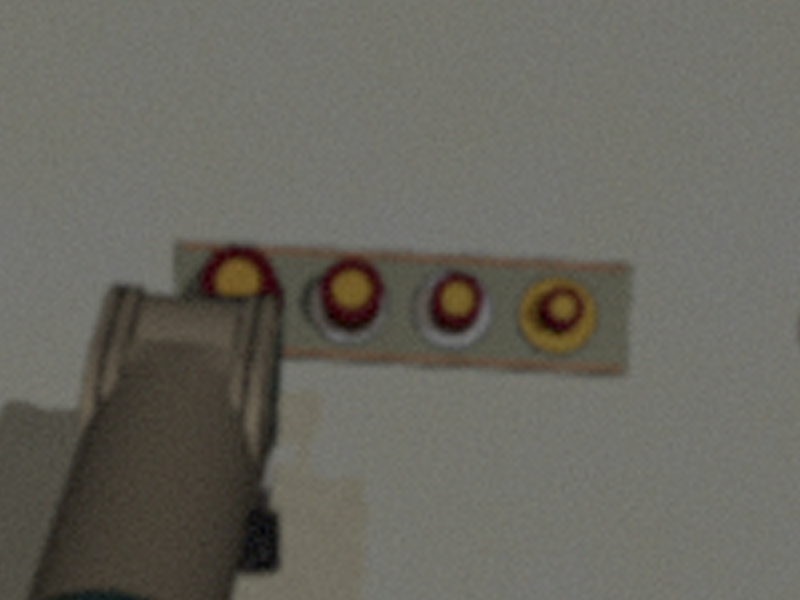

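The pictures show all four jars upright and centred on their discs in the right order: giant at (478,440) in the scene crop, small at (333,185). The weight hasn't moved and the gripper is clear.

```bash
python3 -c "
from rig import *
print(close_job())"
```

```text
the job is handed in; nothing more can be done
None
```

The four jars stand upright in size order on their discs, each within about 6 mm of centre in the camera images (limit 12 mm), everything is released, and the job was handed in at about 26 s; no verdict came back.

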